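Prop open and pin the splash guard's leg

TASK

Get the bench splash guard ready for use: push its folded prop leg out by the upright post, all the way until you feel it press firmly but gently (roughly 5 to 15 N) against its stop, and keep it pressed there for a moment. Then take the locking pin out of the wooden block and put it fully home through the eye of the leg into the base, collar flat on the leg, and let go. Do not force anything, and leave the glassware and other things where they stand.

Things in the scene. Friction and masses are not known exactly. Their poses are not given: they have to be found in the camera images.
- guard: Splash guard, fixed to the bench: flat base 120 (x) x 230 (y) mm under the leg's hinge, carrying the stop plate (see leg), and a clear upright panel in a steel frame, 300 mm long (x -210 to +90 mm), 151 mm high, up to 24 mm thick, its middle plane at y +95 mm. Origin: on the bench, on the leg's vertical hinge axis. x runs along the panel, away from the robot; z up.
- leg: The guard's steel prop leg, 12 mm thick (22 to 34 mm above the bench), 20 mm wide (34 round the eye), 170 mm long. Origin as the guard's; x along the bar to its free end. Folded: along the guard's -x. Opens counter-clockwise seen from above, away from the panel. Its rubber-faced stop is set differently each time, 1.30 to 1.60 rad from folded: feel for it. Starts 0.10 to 0.60 rad out.
- post (a point): Top centre of the upright round post on the leg, 150 mm from the hinge axis: 16 mm diameter, from 34 to 84 mm above the bench. Push here, on the side facing the panel; hinge friction takes about 1 N here, and the leg stays where it is left.
- eye (a point): Centre of the upper mouth of the round hole through the leg: 12 mm diameter with a slight chamfer, 65 mm from the hinge axis, mouth 34 mm above the bench, hole vertical. Below it the stop plate (a grey block, top 20 mm above the bench) has a like 12 mm vertical hole, 16 mm deep, which the eye meets only when the leg is at its stop; elsewhere the pin stands on the plate
- pin: Steel locking pin, upright: shaft 9 mm diameter and 28 mm long, tapering over its last 8 mm to 6 mm at the tip; above it a flat collar 22 mm diameter, 5 mm thick; above that a round dark grip 16 mm diameter from 33 to 75 mm above the tip. Weighs about 80 g. Origin: centre of the tip's end face, z up along the pin.
- collar (a point): Centre of the underside of the pin's collar, 28 mm above the pin's tip.
- block: Plain wooden block fixed to the bench, 60 (x) x 150 (y) x 30 mm high, origin under its centre. The pin stands loosely in its 12 mm hole at y -45 mm, collar on the block's top; a stirring rod stands in its other hole at y +45 mm.
- rack: Bystander: wooden test tube rack fixed to the bench, 60 x 150 mm, with tubes, 90 mm high; origin under its centre. It and the block change places.
- rod: Bystander: glass stirring rod, 6 mm diameter, 102 mm long, upright in the block, leave alone. Origin: its lower end.
- beaker: Bystander: glass beaker, 66 mm diameter, 85 mm high. Origin under its centre.
- conical: Bystander: conical glass flask, 80 mm diameter, 122 mm high. Origin under its centre.
- volumetric: Bystander: long-necked glass flask, 72 mm diameter, 165 mm high. Origin under its centre.
- reagent: Bystander: brown glass jar with black cap, 60 mm diameter, 130 mm high. Origin under its centre.
- dish: Bystander: white porcelain dish, 80 mm diameter, 30 mm high. Origin under its centre.
- stopper: Bystander: cork stopper, 28 mm diameter, 28 mm high. Origin under its centre.

How it is judged:
On the way, in this order (a step that is already met when the one before it is completed fails the run):
1. the leg is swung out and pressed against its stop: the fingers push it with more than 4 N for 0.2 s (x of post in the frame of guard above -0.06 m and contact force between the fingers and leg above 4 N), for 0.2 s.
2. the pin is fully home through the leg: collar within 3 mm of the leg's face (x of post in the frame of guard above -0.06 m and horizontal distance between collar and eye below 0.003 m and z of collar in the frame of eye between -0.003 and 0.003 m and angle between pin's own z axis and vertical below 0.1 rad), for 0.2 s.
At the end, for the whole second after the job is handed in: The leg stands out at its stop (post at most 60 mm to the guard's -x side of the hinge), locked by the pin through the eye into the hole below: pin upright within 0.1 rad, collar within 3 mm of the leg's upper face and centred on the eye within 3 mm, at rest and released (all of step 2 and linear speed of pin below 0.01 m/s and contact force between the fingers and pin below 0.1 N); the robot touches nothing.
It fails at once if the leg or guard is pushed with more than 20 N (contact force between any of the fingers, the arm and guard above 20 N).
It fails at once if the pin is forced against the guard or leg with more than 20 N (contact force between pin and guard above 20 N).
It fails at once if a bystander is moved by more than 30 mm (distance of any of beaker, conical, volumetric, reagent, dish, stopper, rod from where it was at the start of the episode above 0.03 m).
It also fails if it takes over 72 s, if anything falls off the work surface, if the arm or the gripper's body presses on something with over 40 N, if the wrist force passes 120 N, or if a joint passes its speed limit or range.

ROBOT

A 6-joint arm with a two-finger parallel gripper is mounted at the origin on the work surface. World frame = base frame: x ahead of the robot, y to its left, z up, the work surface at z = 0. Lengths are in m, angles in rad, forces in N, time in s.
With the tool pointing down it reaches from about 0.375 to 0.925 m from the base axis. Payload 5.7 kg.
Tool frame: the origin (TCP) lies on the centre line of the jaws, within the pads' length; the fingertips stand 8 mm ahead of it and the grasp point (between the pads) lies 11 mm behind it; z points along the fingers, x is the direction in which the jaws open and shut, and the axes are right-handed (so a half turn about z gives the same grasp; the last joint's range is limited). The gripper opens to 85 mm and grips with 20 to 120 N. Pads are 22 mm wide; open, the fingers measure 114 mm over their backs; the gripper's body (76 mm by 85 mm) begins 54 mm behind the grasp point. The pads swing forward as they close: fully open they stand 13 mm farther back than shut.
Start: joints at [1.057, 0.359, 1.51, -0, 1.272, -0.115], TCP at [0.233, 0.553, 0.239] pointing down, gripper open.
Joint ranges: [-2.97, 2.97], [-1.01, 2.36], [0.21, 2.38], [-0.96, 4.11], [0.2, 2.71], [-2.98, 2.98]. Speed limits (rad/s): [2.39, 2.39, 3.14, 3.14, 3.14, 3.14].

INTERFACE

Orientations are given as [roll, pitch, yaw] about the fixed x, y, z axes, in that order (R = Rz(yaw) Ry(pitch) Rx(roll)).
In Python, from bench import env, vision gives the robot as it stands. Calls block until the motion is done:
- env.reach(position, orientation): joint-space move of the TCP to a pose.
- env.move_straight(position, feed=0.15, rot=None): straight line of the TCP; rot=None keeps the orientation; feed is the mean speed in m/s.
- env.move_j(angles): joint-space move.
- env.gripper_to(opening, strength=None): opening from 0.0 (shut) to 1.0 (fully open); strength is the grip in N (None keeps the last); returns when the fingers have stopped.
- env.dwell(seconds).
- env.solve_ik(position, orientation): joint angles nearest the present ones, or None.
- env.state(): the state.
- vision.camera(name): name is "side" or "top" or "wrist"; returns the picture (384x512x3 uint8, red, green, blue); there is no depth.
- vision.get_calibration(name): a dict with "vfov" (degrees; the focal length in pixels is half the picture's height over the tangent of half this angle, whatever the lens; pixels are square), "cx", "cy" (the principal point, pixels), "pose" (4x4, takes a point from camera to world coordinates). Camera axes: x right, y down, z forward; pixel columns grow to the right and rows downward; lengths in m; the calibration is good to about 2 mm. A picture is of the moment at which its call begins: read the wrist's pose just before it. get_calibration takes no time and is no camera call; for the wrist camera it gives the pose at the moment of the call.
A pose or a line that the arm cannot do raises env.MotionError and nothing moves.
- env.job_done(): hands the job in, once; it reports no verdict.
The state is a dict: "time": time; "joint_positions": joint angles; "dq": joint speeds; "joint_efforts": joint torques, N m; "tool_pos": TCP position; "tool_rot": TCP orientation; "force": force on the tool from outside, world axes, zero at the start; "torque": the same for the moment, N m; "width": opening from 0.0 (shut) to 1.0 (fully open).
Only numpy, scipy, OpenCV 4.12 (cv2) and the standard library are available. Lean on these libraries where they do the work, as an engineer would, in place of code of your own. Each camera call takes 0.05 s, during which the arm holds its last target. There are 200 camera calls.

## Working session

There is one attempt and no reset: what is moved stays moved. The work goes in short steps, each a Python script; the robot and the scene stay as the last script left them, time stands still between calls to the robot, and variables do not carry over. Pictures are saved under pics/ and viewed, about 8 in all and at most 12, crops included, and the job is handed in when it is done.

```bash
mkdir -p pics; ls; python3 - <<'E'
from bench import env, vision
import cv2,numpy as np
for n in("top","side"):
    c=vision.get_calibration(n);print(n,c["vfov"],c["cx"],c["cy"],np.round(c["pose"],4).tolist(),[k for k in c])
    cv2.imwrite(f"pics/{n}0.png",cv2.resize(vision.camera(n)[:,:,::-1],(800,600),interpolation=cv2.INTER_CUBIC))
print(env.state())
E
```

```text
pics
top 48.40265572062085 249.54572346166057 188.34337316928543 [[-0.0203, -0.9951, 0.0971, 0.4118], [-0.9997, 0.0187, -0.0174, 0.0275], [0.0155, -0.0974, -0.9951, 1.587], [0.0, 0.0, 0.0, 1.0]] ['vfov', 'cx', 'cy', 'pose']
side 46.381370085190824 246.66719065579883 191.3891901062794 [[0.8939, -0.2353, 0.3815, 0.0294], [-0.4478, -0.4318, 0.783, -1.097], [-0.0195, -0.8708, -0.4913, 0.7724], [0.0, 0.0, 0.0, 1.0]] ['vfov', 'cx', 'cy', 'pose']
{'time': 0.1, 'joint_positions': array([ 1.05686087e+00,  3.59490994e-01,  1.51134274e+00,  3.69660889e-05,
        1.27253682e+00, -1.15086119e-01]), 'dq': array([ 0.00040807, -0.00339522, -0.00295042, -0.00101566, -0.00057769,
       -0.00165219]), 'joint_efforts': array([-9.32872754e-04, -5.28655958e+01, -2.79347724e+01, -4.97812525e-04,
        5.00251233e-03,  3.49863865e-05]), 'tool_pos': array([0.23269445, 0.5523649 , 0.23849606]), 'tool_rot': array([-3.14135341e+00,  1.76207804e-03,  1.17193631e+00]), 'force': array([-1.20671389,  0.36542931, -0.26675876]), 'torque': array([-0.02588225, -0.04905139,  0.00191127]), 'width': 1.000469596152245}
```

View pics/top0.png

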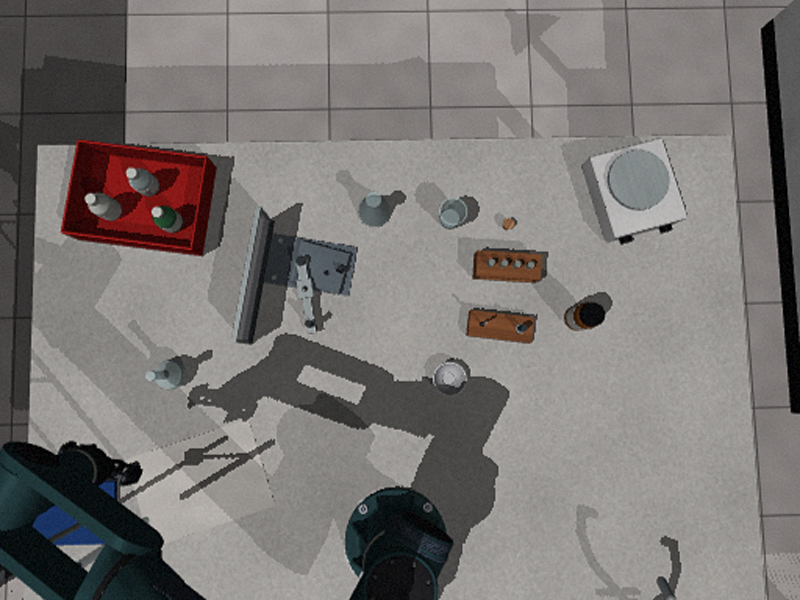

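View pics/side0.png

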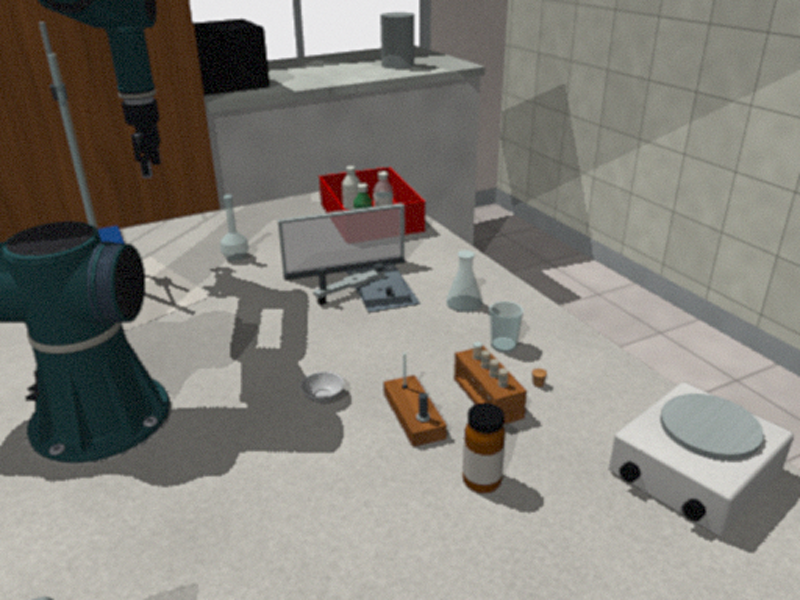

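The top view shows the panel from (265,210) to (245,342), the leg from its hinge at about (302,260) to the post at about (309,326), and the pin in the block at about (521,326). The rod is at about (485,320). I'll zoom in on both areas.

```bash
cat > h.py <<'E'
from bench import env, vision
import cv2,numpy as np
def ray(cal,u,v):
    f=192/np.tan(np.radians(cal["vfov"]/2)); P=np.array(cal["pose"])
    return P[:3,3], P[:3,:3]@np.array([(u-cal["cx"])/f,(v-cal["cy"])/f,1])
def onz(cal,u,v,z):
    o,d=ray(cal,u,v); return o+d*(z-o[2])/d[2]
def proj(cal,p):
    f=192/np.tan(np.radians(cal["vfov"]/2)); P=np.array(cal["pose"])
    q=P[:3,:3].T@(np.array(p)-P[:3,3]); return np.array([cal["cx"]+f*q[0]/q[2],cal["cy"]+f*q[1]/q[2]])
E
python3 - <<'E'
from h import *
im=vision.camera("top")[:,:,::-1]
a=cv2.resize(im[125:225,145:235],None,fx=4.4,fy=4.4,interpolation=cv2.INTER_CUBIC)
b=cv2.resize(im[125:225,285:375],None,fx=4.4,fy=4.4,interpolation=cv2.INTER_CUBIC)
cv2.imwrite("pics/topz.png",np.hstack([a,b]))
c=vision.get_calibration("top"); s=.64
for n,u,v,z in [("hinge",302,260,.034),("post",309,326,.084),("panelA",265,210,.151),("panelB",245,342,.151),("pin",521,326,.075),("rod",485,320,.1),("dish",450,376,.03),("vol",150,375,.165),("conical",375,200,.1),("beaker",453,212,.085),("reag",590,314,.13)]:
    print(n,onz(c,u*s,v*s,z).round(4))
E
```

```text
hinge [0.6479 0.2049 0.034 ]
post [0.4902 0.1846 0.084 ]
panelA [0.7418 0.2713 0.151 ]
panelB [0.4551 0.3146 0.151 ]
pin [ 0.4813 -0.2953  0.075 ]
rod [ 0.4951 -0.2098  0.1   ]
dish [ 0.3707 -0.1352  0.03  ]
vol [0.3894 0.5109 0.165 ]
conical [0.7724 0.031  0.1   ]
beaker [ 0.7451 -0.1471  0.085 ]
reag [ 0.5022 -0.4367  0.13  ]
```

View pics/topz.png

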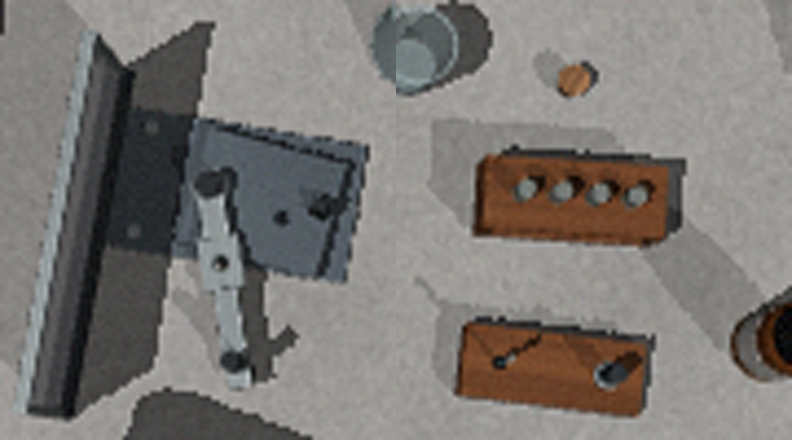

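The crop shows the eye at (220,263), the hinge cap at (212,183), the post top near (235,358), and the stop plate's hole at (282,218). The pin's collar is at about (607,374).

```bash
python3 - <<'E'
from h import *
c=vision.get_calibration("top")
L=lambda x,y,z: onz(c,145+x/4.4-.4,125+y/4.4-.4,z)
R=lambda x,y,z: onz(c,285+(x-396)/4.4-.4,125+y/4.4-.4,z)
H=L(212,183,.045);E=L(220,263,.034);P=L(235,359,.084);K=L(282,218,.02);
A=L(95,35,.151);B=L(22,410,.151)
for n,p in dict(H=H,E=E,P=P,K=K,A=A,B=B,S=L(322,205,.03),pin=R(607,374,.035),b1=R(460,395,.03),b2=R(640,414,.03),b3=R(650,336,.03),b4=R(470,320,.03)).items(): print(n,p.round(4))
n=lambda v:np.linalg.norm(v[:2])
print("HE",n(E-H),"HP",n(P-H),"EP",n(E-P),"HK",n(K-H),"AB",n(A-B))
an=lambda v:np.arctan2(v[1],v[0])
print("yaw",an(A-B),"leg",an(P-H),an(E-H),an(P-E),"K",an(K-H))
E
python3 - <<'E'
from h import *
c=vision.get_calibration("wrist");print(c["vfov"],c["cx"],c["cy"]);s=env.state()
from scipy.spatial.transform import Rotation as Ro
T=np.eye(4);T[:3,:3]=Ro.from_euler("xyz",s["tool_rot"]).as_matrix();T[:3,3]=s["tool_pos"]
print((np.linalg.inv(T)@np.array(c["pose"])).round(4))
E
```

```text
H [0.647  0.2055 0.045 ]
E [0.5816 0.2006 0.034 ]
P [0.4988 0.1837 0.084 ]
K [0.6201 0.15   0.02  ]
A [0.7484 0.2829 0.151 ]
B [0.4593 0.3386 0.151 ]
S [0.6291 0.1157 0.03  ]
pin [ 0.4797 -0.3005  0.035 ]
b1 [ 0.4649 -0.1786  0.03  ]
b2 [ 0.4462 -0.3277  0.03  ]
b3 [ 0.5108 -0.3387  0.03  ]
b4 [ 0.5271 -0.1889  0.03  ]
HE 0.0656291320670451 HP 0.14985236578792854 EP 0.08452382806141828 HK 0.061694123121955824 AB 0.29442826504023495
yaw -0.1902539365006779 leg -2.9956533875972515 -3.067486015255414 -2.939897498702511 K -2.0220187638201628
68.15107904917775 258.95809830474343 185.44482882847603
[[ 1.000e+00  1.200e-03  6.000e-04 -2.000e-04]
 [-1.300e-03  9.651e-01  2.619e-01 -6.530e-02]
 [-3.000e-04 -2.619e-01  9.651e-01 -1.351e-01]
 [ 0.000e+00  0.000e+00  0.000e+00  1.000e+00]]
```

```bash
python3 - <<'E'
from h import *
P=np.array([.499,.184]); 
env.reach([.53,.18,.28],[np.pi,0,-1.425])
s=env.state();print(s["time"],s["tool_pos"],s["joint_positions"].round(2),s["force"])
c=vision.get_calibration("wrist");np.savez("w1.npz",**{k:np.array(v) for k,v in c.items()})
im=vision.camera("wrist")[:,:,::-1]
cv2.imwrite("pics/w1.png",cv2.resize(im,(800,600),interpolation=cv2.INTER_CUBIC))
for n,p in dict(H=[.647,.2055,.045],E=[.5816,.2006,.034],P=[.4988,.1837,.084],K=[.6201,.150,.02]).items():print(n,proj(c,p)/.64)
E
```

```text
1.8917 [0.52975098 0.18058901 0.27992332] [0.2  0.27 1.54 0.   1.33 1.63] [-0.41033397 -0.09771277 -0.30991885]
H [394.40746486  98.87481673]
E [389.40071715 185.16650296]
P [393.96424649 298.79526466]
K [455.2861036  147.61285546]
```

View pics/w1.png

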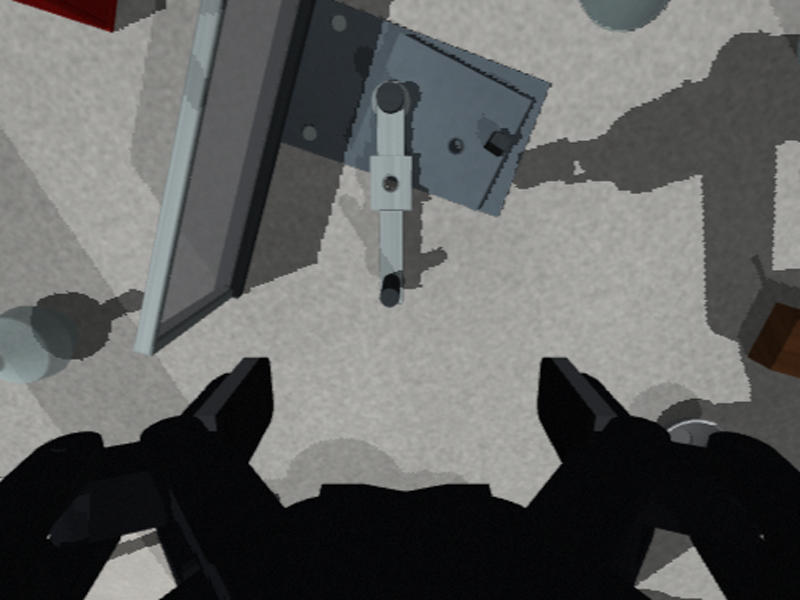

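The wrist view shows the hinge cap at (390,97), the eye at (391,184), the post top at (390,297) and the plate hole at (456,146). All are within about 4 px of the values predicted from the top view. Next I straddle the post and push it round the arc.

```bash
cat > geo.py <<'E'
from h import *
w=dict(np.load("w1.npz"))
q=lambda u,v,z: onz(w,u*.64,v*.64,z)
E0=q(391,184,.034);P0=q(390,297,.084);K0=q(456,146,.02);Hc=q(390,97,.045)
d=(E0-P0)[:2];d/=np.linalg.norm(d);H=((E0[:2]+.065*d)+(P0[:2]+.15*d))/2
E
python3 - <<'E'
from geo import *
print("E",E0,"P",P0,"K",K0,"Hcap",Hc,"H",H,"EP",np.linalg.norm((E0-P0)[:2]),"HK",np.linalg.norm(K0[:2]-H))
an=lambda v:np.arctan2(v[1],v[0]); f0=an(P0[:2]-H);fk=an(K0[:2]-H);print(f0,fk,an(E0[:2]-H))
pos=lambda f,z,b=0:[*(H+.15*np.array([np.cos(f),np.sin(f)])+b*np.array([-np.sin(f),np.cos(f)])),z]
env.gripper_to(.6,80)
env.reach(pos(f0,.16),[np.pi,0,f0+np.pi/2]); env.move_straight(pos(f0,.052),.1)
env.dwell(.3);s=env.state();print(s["time"],s["tool_pos"],s["force"],s["width"])
F0=s["force"]
# advance 
for b in np.arange(.004,.026,.003):
    env.move_straight(pos(f0,.052,b),.05);env.dwell(.1)
    F=env.state()["force"]-F0;t=np.array([-np.sin(f0),np.cos(f0)]);print(round(b,3),round(-F[:2]@t,2),F.round(1))
    if -F[:2]@t>.6:break
print("contact b",b)
E
```

```text
E [0.58273824 0.19940984 0.034     ] P [0.49978182 0.18695027 0.084     ] K [0.62147355 0.14963259 0.02      ] Hcap [0.64782754 0.20906174 0.045     ] H [0.64756766 0.20914684] EP 0.0838868741971426 HK 0.06498345618974911
-2.9925128249174673 -1.984005069737804 -2.992512824917467
4.475 [0.4994615  0.18693063 0.05236663] [ 0.06718615  0.12514507 -0.08657982] 0.5964075323742304
0.004 -0.1 [ 0.6 -0.  -0.3]
0.007 -0.84 [ 0.4 -0.8 -0.3]
0.01 0.11 [-0.3  0.1  0.4]
0.013 -0.84 [ 0.4 -0.8 -0.6]
0.016 -0.58 [ 0.1 -0.6  0.1]
0.019 -1.14 [-0.1 -1.2  0.4]
0.022 0.64 [0.5 0.7 0.5]
contact b 0.022000000000000002
```

```bash
python3 - <<'E'
from geo import *
f0=-2.9925; fk=-1.984; b=.018
pos=lambda f,z=.052:[*(H+.15*np.array([np.cos(f),np.sin(f)])+b*np.array([-np.sin(f),np.cos(f)])),z]
F0=np.array([.1,.1,0])
def push(f):
    s=env.state();F=s["force"];t=np.array([-np.sin(f),np.cos(f)]);return -F[:2]@t
for f in np.linspace(f0+.08,fk-.12,8):
    env.move_straight(pos(f),.08,[np.pi,0,f+np.pi/2]); print(round(f,3),round(push(f),2),end="; ")
print()
fs=f
while f<fk+.12:
    f+=.008; env.move_straight(pos(f),.02,[np.pi,0,f+np.pi/2]);env.dwell(.08)
    p=np.mean([push(f),(env.dwell(.03),push(f))[1],(env.dwell(.03),push(f))[1]]);print(round(f-fk,3),round(p,1),end="; ")
    if p>7.5:break
ps=[]
for i in range(10): env.dwell(.06);ps.append(push(f))
print("\nhold",np.round(ps,1),env.state()["time"],env.state()["tool_pos"])
E
```

```text
-2.912 -0.08; -2.797 0.24; -2.682 -0.09; -2.566 -0.26; -2.45 0.09; -2.335 0.47; -2.22 0.16; -2.104 0.29; 
-0.112 0.3; -0.104 1.2; -0.096 0.6; -0.088 0.2; -0.08 0.1; -0.072 0.6; -0.064 0.8; -0.056 0.8; -0.048 0.2; -0.04 0.1; -0.032 0.5; -0.024 0.2; -0.016 0.2; -0.008 0.1; 0.0 1.8; 0.008 5.3; 0.016 7.3; 0.024 10.0; 
hold [ 9.8 10.4 11.1  9.4 10.  10.3 11.3 10.6  9.7 10.4] 17.525 [0.60392281 0.06506947 0.05170143]
```

The leg met its stop right at the predicted angle and held about 10 N for 0.6 s. I back off, lift, and look at the eye, then at the pin.

```bash
python3 - <<'E'
from geo import *
f=-1.97
pos=lambda z,b,r=.15:[*(H+r*np.array([np.cos(f),np.sin(f)])+b*np.array([-np.sin(f),np.cos(f)])),z]
env.move_straight(pos(.052,.001),.08)
env.move_straight(pos(.2,.001),.2)
env.dwell(.15)
c=vision.get_calibration("wrist");np.savez("w2.npz",**{k:np.array(v) for k,v in c.items()})
a=vision.camera("wrist")[:,:,::-1]
print(env.state()["time"])
env.reach([.44,-.30,.22],[np.pi,0,-1.7]); env.dwell(.15)
c2=vision.get_calibration("wrist");np.savez("w3.npz",**{k:np.array(v) for k,v in c2.items()})
b=vision.camera("wrist")[:,:,::-1]
s=env.state();print(s["time"],s["tool_pos"],s["joint_positions"].round(2))
eh=lambda r,z:[*(H+r*np.array([np.cos(f),np.sin(f)])),z]
pe=proj(c,eh(.065,.034));pp=proj(c2,[.48,-.3005,.06]);print("pred",pe,pp)
crop=[];
for im,p in((a,pe),(b,pp)):
    x=int(np.clip(p[0]-65,0,512-130));y=int(np.clip(p[1]-65,0,384-130));print("crop",x,y)
    crop.append(cv2.resize(im[y:y+130,x:x+130],(400,400),interpolation=cv2.INTER_CUBIC))
cv2.imwrite("pics/w23.png",np.hstack(crop));cv2.imwrite("pics/a.png",a);cv2.imwrite("pics/b.png",b)
E
```

```text
19.0
20.6833 [ 0.44060273 -0.29920407  0.21992098] [-0.73  0.28  1.68  0.    1.18  0.97]
pred [259.25692119  88.12359053] [255.05102112 136.50006263]
crop 194 23
crop 190 71
```

View pics/w23.png

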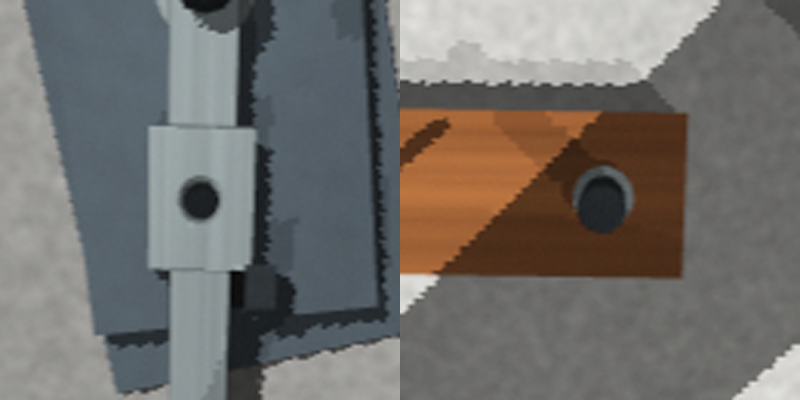

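The eye is at (258.7,87.7) native px against a prediction of (259.3,88.1), so the leg stayed at its stop. The pin's grip top is at crop (602,207) and its collar at (604,197). Next is the grasp.

```bash
python3 - <<'E'
from geo import *
w2=dict(np.load("w2.npz"));w3=dict(np.load("w3.npz"));k=130/400
eye=onz(w2,194+199*k-.34,23+199*k-.34,.034);print("eye",eye, "arc",[*(H+.065*np.array([np.cos(-1.97),np.sin(-1.97)]))],np.linalg.norm(eye[:2]-H))
g=onz(w3,190+(602-400)*k-.34,71+207*k-.34,.077);co=onz(w3,190+(604-400)*k-.34,71+197*k-.34,.035);print("grip",g,"collar",co)
p=(g+co)[:2]/2
env.reach([*p,.13],[np.pi,0,-1.7]);env.move_straight([*p,.050],.1)
s=env.state();print(s["time"],s["tool_pos"],s["force"])
env.gripper_to(0.0,35)
s=env.state();print(s["width"],s["tool_pos"],s["force"])
env.move_straight([*p,.15],.1)
env.dwell(.2)
c=vision.get_calibration("wrist");np.savez("w4.npz",**{k:np.array(v) for k,v in c.items()})
s=env.state();print(s["time"],s["tool_pos"],s["tool_rot"],s["width"],s["force"])
im=vision.camera("wrist")[:,:,::-1];cv2.imwrite("pics/c.png",im)
side=vision.camera("side")[:,:,::-1]
u,v=proj(vision.get_calibration("side"),[*p,.13]).astype(int);print(u,v)
a=cv2.resize(im[170:300,180:340],(640,520),interpolation=cv2.INTER_CUBIC)
b=cv2.resize(side[v-65:v+65,u-20:u+20],(160,520),interpolation=cv2.INTER_CUBIC)
cv2.imwrite("pics/w4.png",np.hstack([a,b]))
tp=s["tool_pos"]
for n,z in(("grip",tp[2]+.010),("collar",tp[2]-.02),("tip",tp[2]-.048)):print(n,proj(c,[tp[0],tp[1],z]))
E
```

```text
eye [0.62173304 0.15029763 0.034     ] arc [np.float64(0.6223031510823814), np.float64(0.14925774113210738)] 0.06427019749853705
grip [ 0.48014833 -0.30100695  0.077     ] collar [ 0.47958246 -0.30112242  0.035     ]
22.1083 [ 0.48030171 -0.30148265  0.0506676 ] [ 0.58859438 -0.15578925 -0.1514486 ]
0.17689459913743463 [ 0.4802175  -0.3012907   0.05057728] [-1.30943169  0.54170368  5.21731647]
23.8667 [ 0.47954233 -0.30080121  0.14932889] [ 3.14048009e+00  6.86078670e-04 -1.69999847e+00] 0.17650029373127354 [-0.12053837 -0.47018914 -0.72177148]
270 235
grip [257.90846597 250.88389836]
collar [258.13022336 226.20271171]
tip [258.2775304  209.80771062]
```

View pics/w4.png

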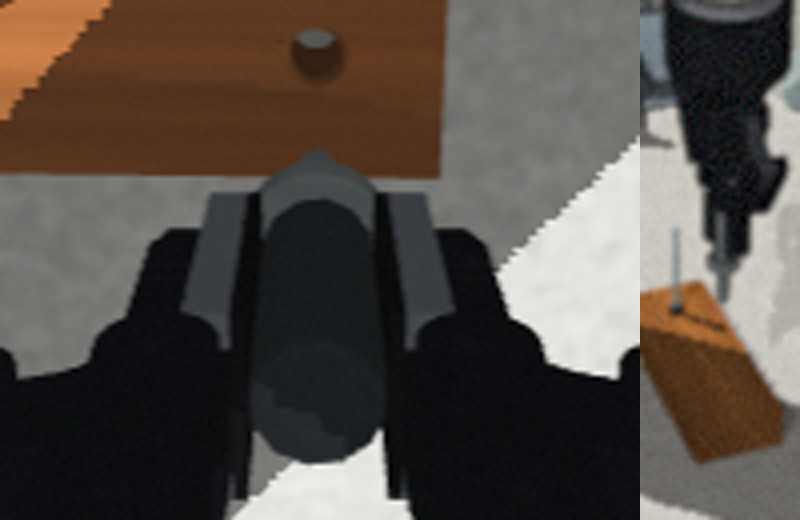

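The pin hangs upright in the pads with its tip at (317,150) in the crop, within about 1 mm of the prediction. I carry it to the eye and lower it with force checks.

```bash
cat > low.py <<'E'
from h import *
Y=-.40
def fz(): 
    v=[]
    for _ in range(3): env.dwell(.03); v.append(env.state()["force"])
    return np.mean(v,0)
def lower(xy,z0,z1,F0,step=.002,lim=4):
    z=z0
    while z>z1+1e-6:
        z=max(z-step,z1);env.move_straight([*xy,z],.03)
        F=fz()-F0
        if F[2]>1.5 or np.hypot(*F[:2])>2: print(round(z,4),F.round(1),end="; ")
        if np.linalg.norm(F)>lim: return z,F
    return z,F
E
python3 - <<'E'
from low import *
xy=np.array([.6218,.1499])
env.move_straight([.480,-.301,.20],.2)
env.reach([*xy,.20],[np.pi,0,Y]); env.move_straight([*xy,.096],.12);env.dwell(.3)
s=env.state();print(s["time"],s["tool_pos"],s["tool_rot"]);F0=fz();print(F0)
c=vision.get_calibration("wrist");im=vision.camera("wrist")[:,:,::-1]
cv2.imwrite("pics/w5.png",cv2.resize(im[150:300,160:360],(800,600),interpolation=cv2.INTER_CUBIC))
print("eye pred",proj(c,[*xy,.034]),"tip",proj(c,[*s["tool_pos"][:2],s["tool_pos"][2]-.0486]))
E
```

```text
27.4083 [0.62211657 0.14998807 0.09661177] [-3.14109018e+00 -8.72673110e-04 -3.99913389e-01]
[-0.15690352 -0.14056353 -1.02442237]
eye pred [257.3965484  202.00396562] tip [257.68302936 208.21787385]
```

View pics/w5.png

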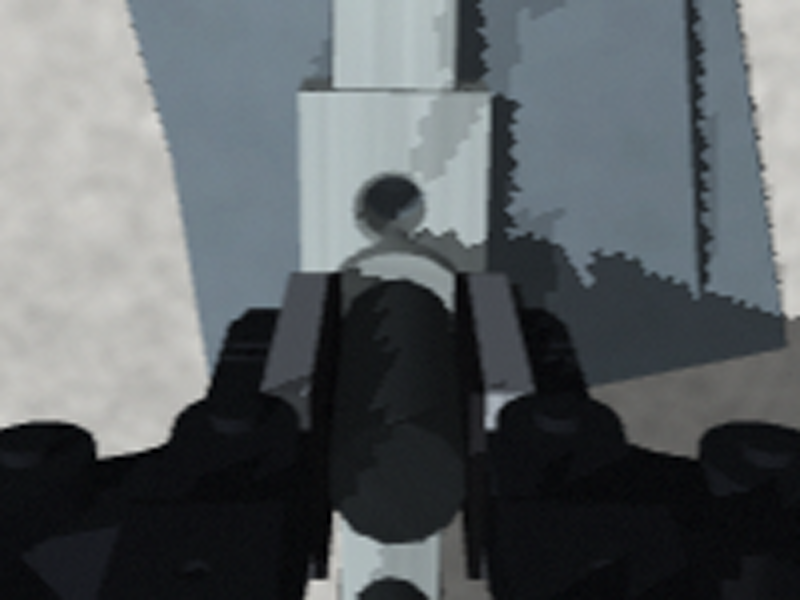

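```bash
python3 - <<'E'
from low import *
c=vision.get_calibration("wrist");s=env.state();t=s["tool_pos"];d=np.array([np.cos(Y+np.pi/2),np.sin(Y+np.pi/2),0]);e=np.array([np.cos(Y),np.sin(Y),0])
for n,r,z in(("collar top",.011,-.0156),("collar bot",.011,-.0206),("tip",.003,-.0486),("shaft",.0045,-.0406),("griptop far",-.008,.0264)):
    a=proj(c,t+d*r+[0,0,z]);b=proj(c,t+d*(r+.001)+[0,0,z]);print(n,(a-[160,150])*4+2,"per mm",(b-a)*4)
E
```

```text
collar top [390.82548087 240.29866594] per mm [-2.16184446e-03 -6.71321989e+00]
collar bot [391.00414366 228.46528786] per mm [-1.81455705e-03 -6.53484402e+00]
tip [391.84165212 218.16039782] per mm [-4.11352785e-04 -5.56515788e+00]
shaft [391.62977983 225.32910658] per mm [-7.27766730e-04 -5.79870599e+00]
griptop far [388.88911103 535.87635647] per mm [-6.86137337e-03 -8.01827938e+00]
```

```bash
python3 - <<'E'
from low import *
c=vision.get_calibration("wrist");t=env.state()["tool_pos"];d=np.array([np.cos(Y+np.pi/2),np.sin(Y+np.pi/2),0]);e=np.array([np.cos(Y),np.sin(Y),0])
im=vision.camera("wrist")[:,:,::-1]
x0,y0,S=215,185,8
z=cv2.resize(im[y0:y0+75,x0:x0+50],None,fx=S,fy=S,interpolation=cv2.INTER_CUBIC).astype(float)
z=np.clip(255*(z/255)**.55,0,255).astype(np.uint8)
o=z.copy()
def circ(cen,r,col):
    a=np.linspace(0,2*np.pi,60)
    q=np.array([(proj(c,cen+r*(np.cos(k)*d+np.sin(k)*e))-[x0-.5,y0-.5])*S-.5 for k in a]);cv2.polylines(o,[q.round().astype(int)],True,col,1)
ct=t+.0012*e-.0018*d
for r,h in((.011,-.0156),(.011,-.0206),(.003,-.0486),(.0045,-.0406),(.008,.0264)):
    circ(ct+[0,0,h],r,(0,0,255))
circ(np.array([.6218,.1499,.034]),.006,(0,255,0));circ(np.array([.6218,.1499,.034])+.001*d,.006,(255,255,0))
cv2.imwrite("pics/ov.png",np.hstack([z,o]))
E
```

```text
(no output)
```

View pics/ov.png

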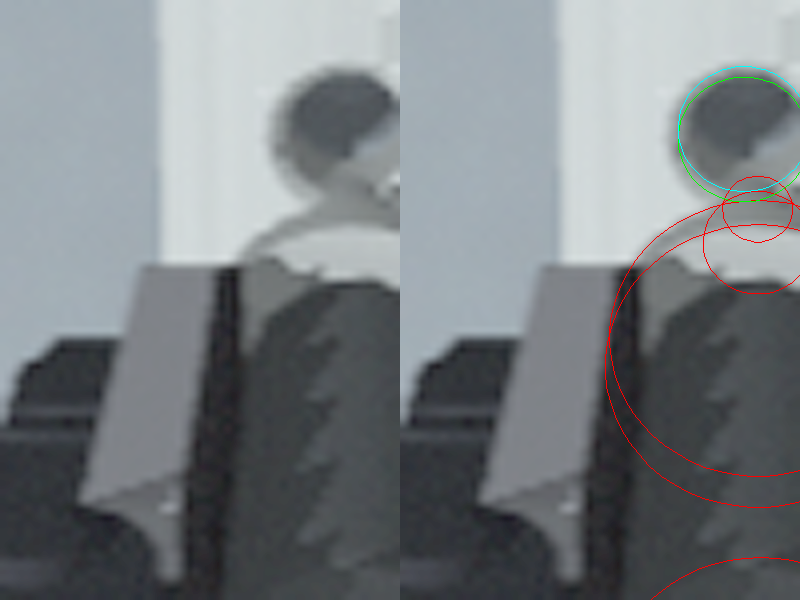

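```bash
python3 - <<'E'
from low import *
c=vision.get_calibration("wrist");t=env.state()["tool_pos"];d=np.array([np.cos(Y+np.pi/2),np.sin(Y+np.pi/2),0]);e=np.array([np.cos(Y),np.sin(Y),0])
im=vision.camera("wrist")[:,:,::-1]
x0,y0,S=232,185,8
z=cv2.resize(im[y0:y0+60,x0:x0+50],None,fx=S,fy=S,interpolation=cv2.INTER_CUBIC).astype(float)
z=np.clip(255*(z/255)**.55,0,255).astype(np.uint8)
o=z.copy()
def circ(cen,r,col):
    a=np.linspace(0,2*np.pi,60)
    q=np.array([(proj(c,cen+r*(np.cos(k)*d+np.sin(k)*e))-[x0-.5,y0-.5])*S-.5 for k in a]);cv2.polylines(o,[q.round().astype(int)],True,col,1)
ct=t+.0012*e-.0018*d
for r,h in((.011,-.0156),(.011,-.0206),(.003,-.0486),(.0045,-.0406)):
    circ(ct+[0,0,h],r,(0,0,255))
circ(np.array([.6218,.1499,.034])+.0006*d,.0068,(0,255,0));
cv2.imwrite("pics/ov2.png",np.hstack([z,o]))
E
```

```text
(no output)
```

View pics/ov2.png

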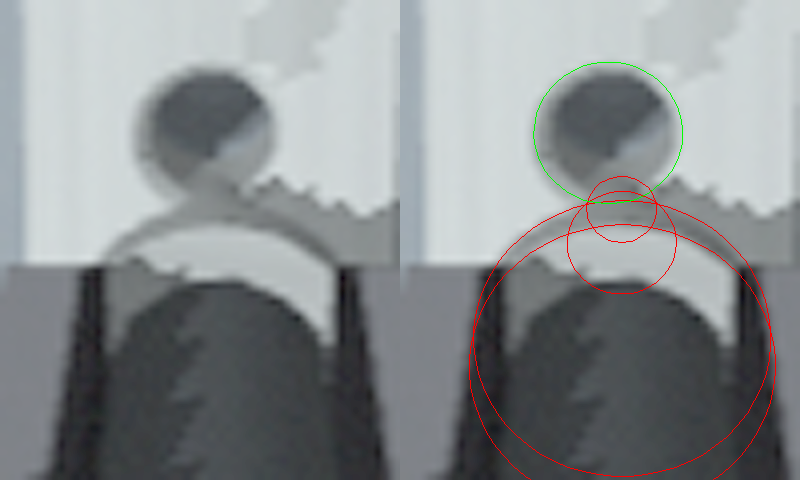

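The overlay fits the pin with a small offset from the TCP. Measured in the same image, the eye is about 2.4 mm nearer the hinge and 1.4 mm to the left of the pin. I correct for that and lower the pin.

```bash
python3 - <<'E'
from low import *
xy=np.array([.6211,.1525])
env.move_straight([*xy,.092],.03);env.dwell(.2);F0=fz();print(F0.round(2),env.state()["time"])
z,F=lower(xy,.092,.0565,F0)
s=env.state();print("\nend",z,F.round(2),s["time"],s["tool_pos"],s["width"])
E
```

```text
[ 0.22  0.05 -0.62] 28.2667

end 0.0565 [-0.68 -0.24  0.04] 34.5667 [0.62109404 0.152478   0.05648861] 0.1764243165040998
```

The pin went in with no contact force. I seat the collar, release and check.

```bash
python3 - <<'E'
from low import *
xy=np.array([.6211,.1525]);F0=fz()
z,F=lower(xy,.0565,.0530,F0,.0005,3)
s=env.state();print("\nend",z,F.round(2),s["time"],s["tool_pos"])
env.gripper_to(.4,20);env.dwell(.2)
env.move_straight([*xy,.16],.15);env.dwell(.3)
c=vision.get_calibration("wrist");im=vision.camera("wrist")[:,:,::-1];sd=vision.camera("side")[:,:,::-1]
cs=vision.get_calibration("side")
u,v=proj(cs,[*xy,.04]).astype(int)
p=proj(c,[.6218,.1499,.034]);print(p,u,v,env.state()["time"],env.state()["width"],env.state()["force"])
x,y=int(p[0])-50,int(p[1])-50
a=cv2.resize(im[y:y+100,x:x+100],(400,400),interpolation=cv2.INTER_CUBIC);b=cv2.resize(sd[v-30:v+30,u-30:u+30],(400,400),interpolation=cv2.INTER_CUBIC)
cv2.imwrite("pics/fin.png",np.hstack([a,b]))
for n,zz in(("tip",.006),("collar",.034),("coltop",.039),("top",.081)):
    q=proj(c,[.6218,.1505,zz]);r=proj(cs,[.6218,.1505,zz]);print(n,(q-[x,y])*4,400+(r-[u-30,v-30])*[6.67,6.67])
E
```

```text
0.0545 [ 0.1 -0.2  1.7]; 0.054 [-1.4 -0.   6.2]; 
end 0.054 [-1.41 -0.04  6.23] 36.4167 [0.62124174 0.15252933 0.05459005]
[260.191831   182.63155985] 242 179 38.2 0.3989491376299685 [0.0963457  0.05334603 0.21678269]
tip [199.51135082 173.33999461] [604.53786418 662.58291971]
collar [199.78554917 200.26502939] [603.2609472  615.85148229]
coltop [199.84042318 205.65340886] [603.03056118 607.42002568]
top [200.39498671 260.10903232] [601.06634699 535.53551493]
```

View pics/fin.png

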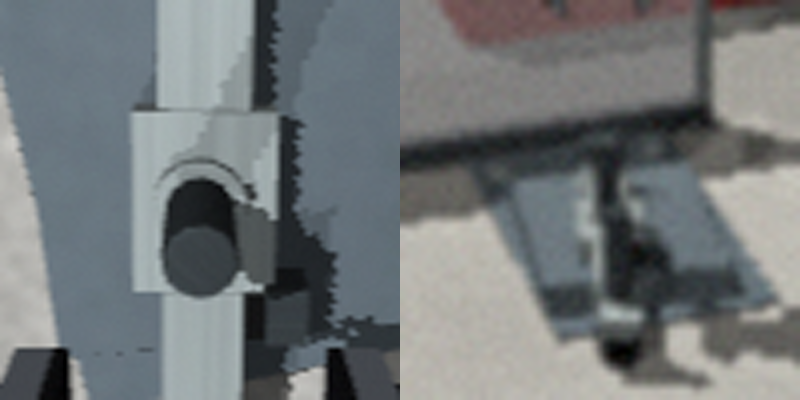

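The collar seated with contact at exactly the predicted height (TCP 0.0546). After release the grip top is at (202,262) against a predicted (200,260), so the pin is upright and fully home. Handing in.

```bash
python3 - <<'E'
from bench import env
env.job_done();print(env.state()["time"],env.state()["force"])
E
```

```text
the job is handed in; nothing more can be done
the job is handed in; nothing more can be done
```

The prop leg is out at its stop with the locking pin seated through its eye, and I handed the job in at about 38 s of robot time. The hand-in gives no verdict.

- **Leg:** I pushed it round by the post to its stop, about 1.35 rad from folded, and held it there at about 10 N for 0.6 s. A wrist picture after I backed off showed the eye within about 1 mm of its expected place, so the leg stayed put.
- **Pin:** I took it from the block and lowered it through the eye with no contact force above the noise until the collar met the leg. That happened at the predicted height, with a peak reading of about 6 N. I then opened the gripper and lifted clear.
- **Last check:** the final picture shows the pin upright with its collar on the leg, and the grip top within about 3 px of where a seated pin should appear in the 4x enlarged crop. The gripper was clear and the tool force was near zero.
- **Disagreement:** just before insertion, the pin and eye seen in one wrist image were about 2.7 mm out of line compared with my first position estimate. I used the same-image measurement, and the contact-free descent bore it out.
- **Not checked:** I did not measure the bystanders again. The arm stayed clear of them on its planned path.

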